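# Refill the locked walnut box

### The job

Put the walnuts away: draw back the bolt on the wooden box all the way, slide its lid fully open, and pour all six walnuts from the steel scoop into the box without spilling any. Leave the box open and stand the empty scoop upright on the bare worktop beside it; do not disturb the other things standing about.

Things in the scene. Friction and masses are not known exactly. Their poses are not given: they have to be found in the camera images.
- walnut_box: low wooden box, fixed; 130 (x) x 230 (y) x 74 mm (z). Origin: centre of its underside; at yaw 0 x points away from the robot, y to its left. The -y half is a well (walls 8 to 9 mm, 60 mm high; lid rails to 74 mm), the +y half a closed deck, no well. A flat dark lid in the rails covers the well and slides to +y over the deck, once the bolt on the -x side is out of its notch
- well (a point): centre of the well's inner floor, 8 mm above the worktop, at (0, -57.5, 8) mm in the box frame, axes parallel to the box; the well inside is 112 mm (x) by 99 mm (y), its mouth between the rails 100 mm in x at 74 mm above the worktop
- bolt (a joint): steel bolt sliding towards the box's own -x (out of the box): 0 = pushed in (lid locked), 0.030 = fully drawn; lid free from about 0.018. Friction about 1.5 N, stays where left. It lies on a bracket at y = -30 mm of the box, 40 mm wide, out to x = -123 mm, its steel guides 72 mm above the worktop
- bolt_grip (a point): centre of the top of the bolt's upright round knob, 16 mm across, which stands 28 mm above the bolt (top 97 mm above the worktop)
- box_lid (a joint): sliding lid, along the box's own +y: 0 = shut over the well, 0.105 = fully open at its stop. Friction about 2 N, stays where it is left
- lid_grip (a point): centre of the top of the lid's upright grip bar: 50 mm long in the box's x, 14 mm thick in its y, 33 mm high above the lid's upper face, top 102 mm above the worktop
- scoop: plain steel scoop: round cup 62 mm high, outer diameter 54 mm at the foot, 88 mm at the rim, wall 3.5 mm, one straight level handle. Origin: centre of its underside; own z up; the handle points to its own -x: square bar 14x14 mm from x = -37 to -145 mm, its axis 48 mm above the underside. About 0.12 kg empty. Starts upright on the worktop with six walnuts in it
- cupboard_corner (a point): front right foot of the tall fixed glazed cupboard that stands on the worktop at the back left: it fills all the space further from the robot and further to its left than this point, and its door knobs stand out another 30 mm
- scoop_mouth (a point): centre of the scoop's rim, 62 mm above its underside
- scoop_grip (a point): point on the axis of the scoop's handle, 105 mm from the cup's axis, 48 mm above the underside
- walnut_1: walnut in its shell, round, 24 mm across, 12 g; origin at its centre; starts in the scoop
- walnut_2: walnut in its shell, round, 24 mm across, 12 g; origin at its centre; starts in the scoop
- walnut_3: walnut in its shell, round, 24 mm across, 12 g; origin at its centre; starts in the scoop
- walnut_4: walnut in its shell, round, 24 mm across, 12 g; origin at its centre; starts in the scoop
- walnut_5: walnut in its shell, round, 24 mm across, 12 g; origin at its centre; starts in the scoop
- walnut_6: walnut in its shell, round, 24 mm across, 12 g; origin at its centre; starts in the scoop
- garlic: small bulb of garlic, 48x50x51 mm; loose bystander standing on the worktop, not to be moved; origin: centre of its underside
- garlic_2: larger bulb of garlic, 55x56x55 mm; loose bystander standing on the worktop, not to be moved; origin: centre of its underside
- lemon_1: lemon, 77x51x52 mm, lying on its side; loose bystander standing on the worktop, not to be moved; origin: centre of its underside
- kitchen_timer: round wind-up kitchen timer, 67 mm across, 54 mm high; loose bystander standing on the worktop, not to be moved; origin: centre of its underside
- pepper_mill: tall wooden pepper mill, 58 mm across, 170 mm high; loose bystander standing on the worktop, not to be moved; origin: centre of its underside
- salt_shaker: salt shaker, 44 mm across, 90 mm high; loose bystander standing on the worktop, not to be moved; origin: centre of its underside
- mug: green mug with a loop handle, 78x117 mm, 97 mm high; loose bystander standing on the worktop, not to be moved; origin: centre of its underside

How it is judged:
By the outcome, as a careful person would: the job done as asked, in the order asked, and still so for the second after the job is handed in, with the robot touching nothing.
It also fails if it takes over 72 s, if anything falls off the work surface, if the arm or the gripper's body presses on something with over 40 N, if the wrist force passes 120 N, or if a joint passes its speed limit or range.

### The arm

A 6-joint arm with a two-finger parallel gripper is mounted at the origin on a cart in front of the work surface, level with it; the furniture and walls round the work are solid. World frame = base frame: x ahead of the robot, y to its left, z up, the work surface at z = 0. Lengths are in m, angles in rad, forces in N, time in s.
With the tool pointing down it reaches from about 0.3 to 0.75 m from the base axis. Payload 8.5 kg.
Tool frame: the origin (TCP) lies between the finger pads; the fingertips stand ahead of it and the grasp point (between the pads) lies 8 mm behind it (robot.nose_length is the z of the fingertips in the tool frame, in m); z points along the fingers, y is the line along which they close (so a half turn about z gives the same grasp; the last joint's range is limited). The gripper opens to 88 mm and grips with 3 to 60 N. Pads are 18 mm wide; open, the fingers measure 123 mm over their backs; the gripper's body (75 mm by 187 mm) begins 45 mm behind the grasp point.
Start: joints at [1.063, 0.381, 1.297, -0, 1.464, -0.215], TCP at [0.159, 0.527, 0.25] pointing down, gripper open.
Joint ranges: [-3.11, 3.11], [-0.89, 2.33], [0.22, 2.48], [-1.42, 4.56], [0.17, 2.85], [-2.88, 2.88]. Speed limits (rad/s): [2.39, 2.39, 3.14, 3.14, 3.14, 3.14].

### API

Orientations are given as a unit quaternion [x, y, z, w].
In Python, from rig import robot gives the robot as it stands.
- The arm moves only by the tool play_rows, never from a script. Its argument "plan" is a list of rows, each a list of 5 numbers: the gripper command: -1 is shut, 1 is fully open, values between are in proportion, then the shift along the world's x, y, z in mm, then the turn about the world's z in rad. In form: [[fingers, x, y, z, turn], ...]. A call has 1 to 8 rows; each row is the pose to reach, as a shift and turn from the pose commanded when the call began; what a row does not reach only later rows make up. A row lasts 1/8 s, in which the tool goes at most 62.5 mm and 10.7 degrees, less where a joint would pass 70% of its speed; a pose out of reach is approached as far as the arm can. A call with a gripper value outside its range is refused whole. The fingers move at their own pace and stop on an object; the grip force is fixed at half the most. Time passes only in rows, so rows that repeat a pose let the fingers close. It gives the time, the measured TCP pose, the force, the opening and the grip force at its end, in the units of the state.
- robot.get_obs(): the state, without advancing time (a new reading comes with each control period).
- robot.capture(name): name is "side" or "top" or "wrist"; returns (picture, depth): 420x560x3 uint8, blue, green, red; 420x560 float32, m along the optical axis (not along the pixel's ray), 0 where there is no reading.
- robot.calibration(name): a dict with "mtx" (3x3 intrinsics, pixels), "rvec" (rotation vector, rad) and "tvec" (3), from world to camera coordinates, as OpenCV has them. Camera axes: x right, y down, z forward; pixel columns grow to the right and rows downward; lengths in m; the calibration is good to about 2 mm. A picture is of the moment at which its call begins: read the wrist's pose just before it. calibration takes no time and is no camera call; for the wrist camera it gives the pose at the moment of the call.
- robot.job_done(): hands the job in; it is judged then, once.
The state is a dict: "t": time; "joint_positions": joint angles; "joint_velocities": joint speeds; "joint_torque": joint torques, N m; "eef_pos": TCP position; "eef_rot": TCP orientation; "ft_force": force on the tool from outside, world axes, zero at the start; "wrist_torque": the same for the moment, N m; "finger_gap": finger opening in m; "finger_force": force on a finger pad.
Only numpy, scipy, OpenCV 4.12 (cv2) and the standard library are available. Lean on these libraries where they do the work, as an engineer would, in place of code of your own. Each camera call takes 0.05 s, during which the arm holds its last target. There are 200 camera calls.

## Working session

There is one attempt and no reset: what is moved stays moved. The work goes in short steps, Python scripts to look and compute and a tool call to move; the robot and the scene stay as the last step left them, time stands still between calls to the robot, and variables do not carry over. Pictures are saved under pics/ and viewed, at most 10 in all, crops included, and the job is handed in when it is done.

Besides the shell and the picture viewer there is one more tool, called as name(argument=value, ...) on one line, values as JSON. play_rows: Moves the arm, as the interface text tells. Its arguments: {"type":"object","properties":{"plan":{"type":"array"}},"required":["plan"]}

```bash
mkdir -p pics; cat > h.py <<'E'
import numpy as np,cv2
from rig import robot
def cap(n):
    K=robot.calibration(n); im,d=robot.capture(n); R=cv2.Rodrigues(np.array(K['rvec'],float))[0]
    return im,d,np.array(K['mtx']),R,np.array(K['tvec'],float).reshape(3)
def pts(d,M,R,t):
    v,u=np.mgrid[:d.shape[0],:d.shape[1]]
    c=np.stack([(u-M[0,2])/M[0,0]*d,(v-M[1,2])/M[1,1]*d,d],-1)
    return (c-t)@R      # world xyz per pixel
def ray(u,v,z,M,R,t):
    o=-R.T@t; w=R.T@np.linalg.inv(M)@np.array([u,v,1.]); return o+w*(z-o[2])/w[2]
E
python3 - <<'E'
from h import *
for n in('top','side'):
    im,d,M,R,t=cap(n); cv2.imwrite(f'pics/{n}0.png',im); np.savez(f'{n}0.npz',im=im,d=d,M=M,R=R,t=t)
    print(n,(-R.T@t).round(3),R[2].round(2),M[0,0],(d>0).mean())
o=robot.get_obs();print(o['t'],o['eef_pos'],o['eef_rot'],o['finger_gap'],robot.nose_length)
E
```

```text
top [0.345 0.022 1.364] [ 0.16 -0.01 -0.99] 411.68924185792486 0.9958971088435374
side [ 0.022 -0.862  0.868] [ 0.43  0.68 -0.59] 441.05604220660763 0.9962712585034014
0.1 [0.15864477 0.52638361 0.2492027 ] [ 1.45899260e-01  9.89299246e-01 -5.99837028e-04 -2.18660599e-04] 0.0881484005430474 0.011
```

View pics/top0.png

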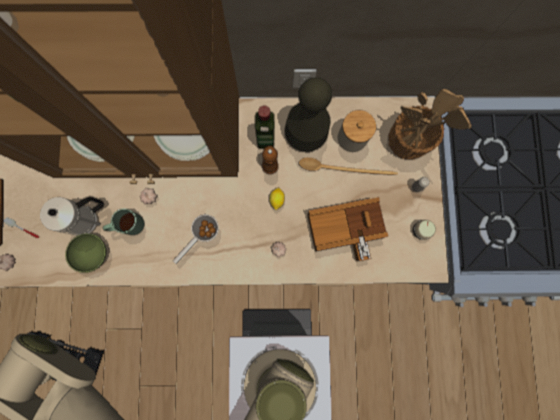

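View pics/side0.png

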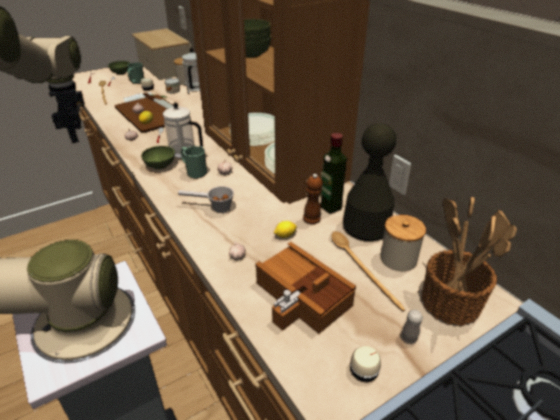

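```bash
python3 - <<'E'
from h import *
for n in('top','side'):
    f=np.load(n+'0.npz'); im,d,M,R,t=[f[k] for k in('im','d','M','R','t')]; P=pts(d,M,R,t)
    X,Y,Z=P[...,0],P[...,1],P[...,2]
    print(n,'table z',np.median(Z[(X>.4)&(X<.5)&(Y>-.05)&(Y<.05)]))
    reg=(X>.25)&(X<.6)&(Y<-.08)&(Y>-.42)
    for lo,hi,nm in((.055,.08,'box'),(.085,.093,'?'),(.093,.11,'tops')):
        m=(reg&(Z>lo)&(Z<hi)).astype(np.uint8)
        k,l,st,c=cv2.connectedComponentsWithStats(m)
        for i in range(1,k):
            if st[i,4]<8: continue
            q=P[l==i]; r=cv2.minAreaRect((q[:,:2]*1000).astype(np.float32)); print(nm,st[i,4],q.mean(0).round(4),np.percentile(q[:,2],[5,50,95]).round(3),[np.round(a,1) for a in r])
    reg=(X>.15)&(X<.6)&(Y>.12)&(Y<.45)&(Z>.03)&(Z<.12)
    k,l,st,c=cv2.connectedComponentsWithStats(reg.astype(np.uint8))
    for i in range(1,k):
        if st[i,4]<15: continue
        q=P[l==i]; r=cv2.minAreaRect((q[:,:2]*1000).astype(np.float32)); print('sc',st[i,4],q.mean(0).round(4),np.percentile(q[:,2],[5,50,95]).round(3),[np.round(a,1) for a in r],c[i].round())
f=np.load('top0.npz');M,R,t=f['M'],f['R'],f['t']
print('cup pix z62',ray(205,229,.062,M,R,t),'hend',ray(178,260,.055,M,R,t),'barpix',ray(367,219,.102,M,R,t),'knob',ray(363,243,.097,M,R,t))
c=cv2.resize(f['im'][170:290,150:450],(750,300),interpolation=cv2.INTER_CUBIC);g=np.load('side0.npz')['im'][170:340,170:380]
cv2.imwrite('pics/c.png',np.vstack([c[:,:750],np.pad(cv2.resize(g,(370,300)),((0,0),(0,380),(0,0)))]))
E
```

```text
top table z 0.00038243006323161256
box 2959 [ 0.4984 -0.2204  0.066 ] [0.057 0.067 0.075] [array([ 476.2, -225.2]), array([187.7, 229.6]), np.float64(10.6)]
tops 78 [ 0.5141 -0.2745  0.1003] [0.096 0.1   0.105] [array([ 514.1, -275.5]), array([48.9, 14.9]), np.float64(13.8)]
tops 18 [ 0.4219 -0.2654  0.0965] [0.093 0.097 0.1  ] [array([ 422.4, -265.1]), array([11.6, 12.4]), np.float64(88.0)]
sc 56 [0.5932 0.4286 0.0364] [0.031 0.037 0.042] [array([591.5, 429.2]), array([15.7, 40.3]), np.float64(0.1)] [147. 199.]
sc 99 [0.5153 0.4454 0.067 ] [0.034 0.068 0.096] [array([515.7, 445.4]), array([ 8.6, 44.4]), np.float64(90.0)] [138. 221.]
sc 565 [0.4788 0.2559 0.0494] [0.034 0.051 0.063] [array([469. , 276.3]), array([ 85. , 184.1]), np.float64(33.1)] [198. 233.]
side table z 0.0027516550242197837
box 3905 [ 0.4935 -0.2345  0.0678] [0.059 0.069 0.077] [array([ 475.1, -226.2]), array([190.6, 232.4]), np.float64(10.6)]
? 42 [ 0.5084 -0.2826  0.0889] [0.085 0.089 0.093] [array([ 512.1, -282.1]), array([12.5, 47.3]), np.float64(85.7)]
? 16 [ 0.4174 -0.2704  0.0888] [0.086 0.088 0.092] [array([ 417.6, -270.2]), array([ 5.4, 14.6]), np.float64(45.2)]
tops 117 [ 0.5109 -0.2793  0.1011] [0.094 0.102 0.106] [array([ 511.6, -278. ]), array([48.3, 13.6]), np.float64(9.4)]
tops 32 [ 0.4196 -0.2691  0.0976] [0.095 0.098 0.1  ] [array([ 420.8, -268.3]), array([15.8, 14.5]), np.float64(11.0)]
sc 169 [0.513  0.4448 0.066 ] [0.033 0.066 0.097] [array([513.7, 443.5]), array([46.6, 12.8]), np.float64(0.3)] [198. 163.]
sc 41 [0.591  0.4245 0.0375] [0.031 0.038 0.047] [array([589.9, 425.6]), array([46.3, 18.6]), np.float64(87.4)] [221. 166.]
sc 606 [0.4767 0.2523 0.0506] [0.035 0.052 0.064] [array([467.3, 275.7]), array([ 89.1, 182. ]), np.float64(33.4)] [213. 195.]
cup pix z62 [0.48979122 0.23323432 0.062     ] hend [0.39329262 0.31759494 0.055     ] barpix [ 0.5116732  -0.27383677  0.102     ] knob [ 0.43785586 -0.25925675  0.097     ]
```

View pics/c.png

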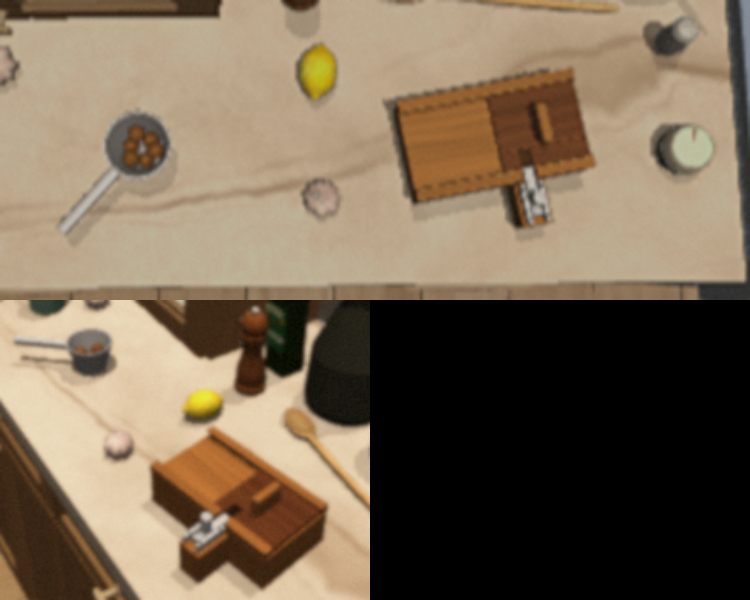

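play_rows(plan=[[1, 40, -60, 0, 0.1], [1, 80, -120, 0, 0.2], [1, 120, -180, 0, 0.3], [1, 160, -240, 0, 0.4], [1, 195, -290, 0, 0.478], [1, 225, -340, 0, 0.478], [1, 240, -400, 0, 0.478], [1, 250, -460, 0, 0.478]])

```text
t: 1.1
eef_pos: [0.4027, 0.0927, 0.2495]
eef_rot: [-0.092, 0.996, 0.0, -0.0]
ft_force: [1.0, 0.0, -0.4]
finger_gap: 0.0881
finger_force: 0.0
```

play_rows(plan=[[1, 0, -60, 0, 0], [1, 5, -120, 0, 0], [1, 5, -180, 0, 0], [1, 8, -240, 0, 0], [1, 10, -300, 0, 0], [1, 12, -332, -20, 0], [1, 12, -334, -60, 0], [1, 12, -334, -60, 0]])

```text
t: 2.1
eef_pos: [0.4131, -0.2387, 0.1878]
eef_rot: [-0.092, 0.996, 0.002, -0.002]
ft_force: [0.5, 0.4, 0.5]
finger_gap: 0.0881
finger_force: 0.0
```

```bash
python3 - <<'E'
from h import *
o=robot.get_obs();print(o['t'],o['eef_pos'].round(4) if hasattr(o['eef_pos'],'round') else o['eef_pos'],o['eef_rot'],o['joint_positions'])
im,d,M,R,t=cap('wrist'); cv2.imwrite('pics/w1.png',im); P=pts(d,M,R,t)
X,Y,Z=[P[...,i] for i in range(3)]; print(np.percentile(Z,[2,50,98]))
for lo,hi in((.092,.099),(.0985,.107)):
    m=((Z>lo)&(Z<hi)&(d>0)).astype(np.uint8); k,l,st,c=cv2.connectedComponentsWithStats(m)
    for i in range(1,k):
        if st[i,4]<60: continue
        q=P[l==i]; r=cv2.minAreaRect((q[:,:2]*1000).astype(np.float32)); print(lo,st[i,4],q.mean(0).round(4),[np.round(a,1) for a in r],c[i].round())
f=np.load('top0.npz'); P=pts(f['d'],f['M'],f['R'],f['t']); X,Y,Z=[P[...,i] for i in range(3)]
m=(Z>.04)&(Z<.075)&(X>.3)&(X<.56)&(Y>.15)&(Y<.4); q=P[m]; 
for a in np.arange(.36,.56,.012):
    s=q[(q[:,0]>a)&(q[:,0]<a+.012)]
    if len(s): print(a.round(3),len(s),s.mean(0).round(3),s[:,1].min().round(3),s[:,1].max().round(3))
E
```

```text
2.1 [ 0.4131 -0.2387  0.1878] [-0.09209177  0.99574595  0.00230854 -0.00194627] [-7.72693095e-01  3.16569555e-01  1.59279759e+00  3.46435909e-05
  1.23826441e+00 -2.52794654e+00]
[-0.91705096  0.0009597   0.28305667]
0.092 308 [ 0.4202 -0.267   0.0968] [array([ 420.6, -267.2]), array([15.2, 15.2]), np.float64(82.8)] [237. 220.]
0.092 84 [ 0.4899 -0.2799  0.0957] [array([ 490.4, -279.8]), array([13.3,  4.6]), np.float64(81.9)] [210. 294.]
0.0985 226 [ 0.5286 -0.2733  0.1019] [array([ 529.5, -273.6]), array([16.8, 13.3]), np.float64(8.0)] [210. 338.]
0.384 14 [0.391 0.327 0.054] 0.32 0.335
0.396 25 [0.401 0.319 0.054] 0.307 0.33
0.408 28 [0.414 0.307 0.054] 0.296 0.32
0.42 24 [0.426 0.296 0.055] 0.284 0.31
0.432 27 [0.439 0.286 0.053] 0.273 0.298
0.444 34 [0.452 0.264 0.055] 0.223 0.288
0.456 48 [0.462 0.246 0.055] 0.205 0.275
0.468 36 [0.475 0.246 0.05 ] 0.195 0.274
0.48 44 [0.487 0.242 0.049] 0.195 0.278
0.492 31 [0.497 0.245 0.052] 0.192 0.278
0.504 44 [0.51  0.244 0.049] 0.195 0.275
0.516 41 [0.522 0.241 0.052] 0.198 0.271
0.528 54 [0.533 0.236 0.056] 0.209 0.262
```

View pics/w1.png

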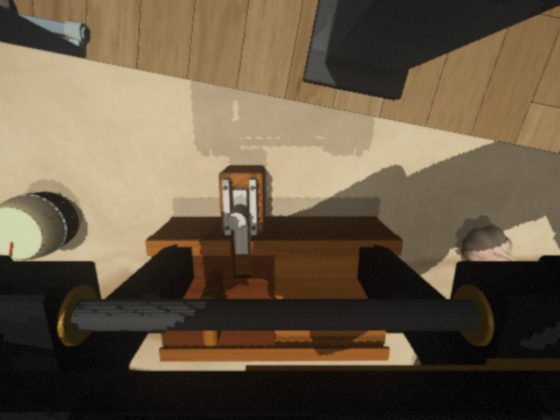

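play_rows(plan=[[1, 0, 0, 0, 0], [1, 0, 0, 0, 0]])

```text
t: 2.4
eef_pos: [0.4146, -0.2392, 0.191]
eef_rot: [-0.093, 0.996, -0.001, 0.001]
ft_force: [-0.1, -0.1, -0.2]
finger_gap: 0.0881
finger_force: 0.0
```

play_rows(plan=[[1, 6, -28, -10, 0], [1, 6, -28, -50, 0], [1, 6, -28, -90, 0], [1, 6, -28, -103, 0], [-1, 6, -28, -103, 0], [-1, 6, -28, -103, 0], [-1, 6, -28, -103, 0], [-1, 6, -28, -103, 0]])

```text
t: 3.4
eef_pos: [0.4203, -0.2674, 0.0874]
eef_rot: [-0.092, 0.996, -0.0, 0.0]
ft_force: [-1.1, 0.1, 0.3]
finger_gap: 0.0502
finger_force: 0.0
```

play_rows(plan=[[-1, 0, 0, 0, 0], [-1, -10, -2, 0, 0], [-1, -20, -4, 0, 0], [-1, -28, -5, 0, 0], [-1, -33, -6, 0, 0], [-1, -33, -6, 0, 0]])

```text
t: 4.15
eef_pos: [0.3869, -0.2734, 0.0868]
eef_rot: [-0.092, 0.996, 0.0, 0.0]
ft_force: [1.1, -0.4, 0.6]
finger_gap: 0.0008
finger_force: 0.0
```

play_rows(plan=[[-0.1, 0, 0, 0, 0], [-0.1, 0, 0, 0, 0], [-0.1, 0, 0, 0, 0], [-0.1, 0, 0, 0, 0], [-0.1, 17, 3, 0, 0], [-0.1, 33, 6, 0, 0], [-1, 33, 6, 0, 0], [-1, 33, 6, 0, 0]])

```text
t: 5.15
eef_pos: [0.4202, -0.267, 0.0866]
eef_rot: [-0.093, 0.996, 0.0, -0.0]
ft_force: [-0.5, -0.3, -1.0]
finger_gap: 0.0215
finger_force: 0.0
```

play_rows(plan=[[-1, 0, 0, 0, 0], [-1, 0, 0, 0, 0], [-1, 0, 0, 0, 0], [-1, 0, 0, 0, 0]])

```text
t: 5.65
eef_pos: [0.4202, -0.2681, 0.0868]
eef_rot: [-0.092, 0.996, -0.001, 0.0]
ft_force: [1.8, -4.4, -4.2]
finger_gap: 0.0148
finger_force: 30.0
```

play_rows(plan=[[-1, -8, -1.5, 0, 0], [-1, -16, -3, 0, 0], [-1, -24, -4.5, 0, 0], [-1, -30, -5.5, 0, 0], [-1, -33, -6, 0, 0], [-1, -33, -6, 0, 0]])

```text
t: 6.4
eef_pos: [0.3918, -0.2737, 0.0871]
eef_rot: [-0.091, 0.996, -0.002, 0.006]
ft_force: [32.6, 5.4, -13.5]
finger_gap: 0.0148
finger_force: 30.0
```

play_rows(plan=[[-0.1, 2, 0, 0, 0], [-0.1, 2, 0, 0, 0], [-0.1, 2, 0, 0, 0], [-0.1, 2, 0, 25, 0], [-0.1, 2, 0, 45, 0], [-0.1, 50, -1, 48, 0], [-0.1, 105, -3, 48, 0], [-0.1, 127, -3, 48, 0]])

```text
t: 7.4
eef_pos: [0.516, -0.2761, 0.1346]
eef_rot: [-0.093, 0.996, -0.0, 0.0]
ft_force: [-0.5, 0.4, 0.1]
finger_gap: 0.0396
finger_force: 0.0
```

play_rows(plan=[[-0.1, 0, 0, 0, 0], [-0.1, 0, 0, -25, 0], [-0.1, 0, 0, -46, 0], [-1, 0, 0, -47, 0], [-1, 0, 0, -47, 0], [-1, 0, 0, -47, 0], [-1, 0, 0, -47, 0], [-1, 0, 0, -47, 0]])

```text
t: 8.4
eef_pos: [0.5142, -0.2767, 0.0888]
eef_rot: [-0.092, 0.996, -0.001, 0.0]
ft_force: [-3.2, -1.8, 6.1]
finger_gap: 0.0135
finger_force: 30.0
```

play_rows(plan=[[-1, -3, 15, 0, 0], [-1, -6, 32, 0, 0], [-1, -9.5, 50, 0, 0], [-1, -13, 68, 0, 0], [-1, -16, 85, 0, 0], [-1, -18.5, 98, 0, 0], [-1, -20, 106, 0, 0], [-1, -20, 106, 0, 0]])

```text
t: 9.4
eef_pos: [0.4951, -0.1742, 0.0888]
eef_rot: [-0.093, 0.996, -0.005, 0.001]
ft_force: [-3.2, -21.1, -1.1]
finger_gap: 0.0137
finger_force: 30.0
```

play_rows(plan=[[-0.1, 0, -2, 0, 0], [-0.1, 0, -2, 0, 0], [-0.1, 0, -2, 0, 0], [-0.1, 0, -2, 30, 0], [-0.1, 0, -2, 70, 0], [-0.1, -5, 40, 110, -0.15], [-0.1, -15, 100, 110, -0.3], [-0.1, -25, 160, 110, -0.45]])

```text
t: 10.4
eef_pos: [0.4686, -0.0084, 0.1982]
eef_rot: [0.135, 0.991, 0.0, 0.001]
ft_force: [0.4, -0.2, -0.6]
finger_gap: 0.0398
finger_force: 0.0
```

play_rows(plan=[[-0.1, -10, 60, 0, -0.1], [-0.1, -20, 120, 0, -0.2], [-0.1, -30, 180, 0, -0.3], [-0.1, -40, 240, 0, -0.4], [-0.1, -50, 290, 0, -0.47], [-0.1, -57, 305, 0, -0.47], [-0.1, -57, 313, 0, -0.47], [-0.1, -57, 313, 0, -0.47]])

```text
t: 11.4
eef_pos: [0.4125, 0.3022, 0.1977]
eef_rot: [0.359, 0.933, -0.0, 0.0]
ft_force: [0.3, -0.0, -0.1]
finger_gap: 0.0398
finger_force: 0.0
```

```bash
python3 - <<'E'
from h import *
o=robot.get_obs();print(o['t'],o['eef_pos'],o['eef_rot'],o['joint_positions'])
im,d,M,R,t=cap('wrist'); cv2.imwrite('pics/w2.png',im); P=pts(d,M,R,t)
X,Y,Z=[P[...,i] for i in range(3)]
m=(d>0)&(Z>.04)&(Z<.075)&(X>.3)&(X<.6)&(Y>.1)&(Y<.42)
q=P[m]; print(len(q))
h=q[(q[:,0]<.44)&(abs(q[:,2]-.055)<.003)]; vx=cv2.fitLine((h[:,:2]).astype(np.float32),cv2.DIST_HUBER,0,.01,.01).ravel(); print('handle',vx,len(h),np.median(h[:,2]),np.percentile(h[:,0],[1,99]),np.percentile(h[:,1],[1,99]))
im2,d2,M,R,t=cap('top'); P=pts(d2,M,R,t)
reg=(P[...,0]>.25)&(P[...,0]<.6)&(P[...,1]<-.05)&(P[...,1]>-.42)&(P[...,2]>.092)&(P[...,2]<.11)
k,l,st,c=cv2.connectedComponentsWithStats(reg.astype(np.uint8))
for i in range(1,k):
    if st[i,4]>8: print(st[i,4],P[l==i].mean(0).round(4))
cv2.imwrite('pics/two.png',np.vstack([cv2.resize(im[:,:],(400,300)),cv2.resize(im2[170:290,230:390],(400,300),interpolation=cv2.INTER_CUBIC)]))
E
```

```text
11.4 [0.41253965 0.3021861  0.19770177] [ 3.59213503e-01  9.33255402e-01 -1.15001285e-04  2.58584619e-05] [ 4.00461074e-01  3.59827534e-01  1.49126939e+00 -2.09554107e-04
  1.29061830e+00 -4.35427265e-01]
2724
handle [ 0.73389816 -0.67925954  0.4127866   0.30757037] 1014 0.055048510088360446 [0.38551717 0.43942658] [0.27869853 0.33288036]
73 [ 0.4958 -0.1717  0.1004]
21 [ 0.3978 -0.2704  0.0964]
```

View pics/two.png

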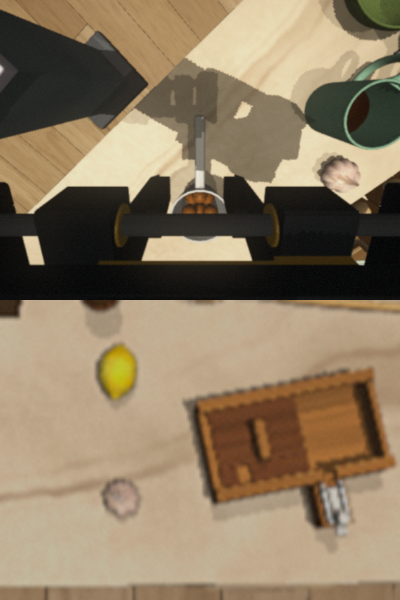

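```bash
python3 - <<'E'
from h import *
def kn(P):
    reg=(P[...,0]>.35)&(P[...,0]<.45)&(P[...,1]<-.2)&(P[...,1]>-.32)&(P[...,2]>.08)&(P[...,2]<.11)
    q=P[reg]; return len(q),q.mean(0).round(4),q.min(0).round(4),q.max(0).round(4)
for n in('top','side'):
    f=np.load(n+'0.npz'); print(n,kn(pts(*[f[k] for k in('d','M','R','t')])))
    im,d,M,R,t=cap(n); print(n,kn(pts(d,M,R,t)))
E
```

```text
top (25, array([ 0.422 , -0.2646,  0.0944]), array([ 0.4161, -0.2718,  0.083 ]), array([ 0.4289, -0.2581,  0.1002]))
top (25, array([ 0.3974, -0.2694,  0.0956]), array([ 0.3917, -0.2764,  0.086 ]), array([ 0.4042, -0.2624,  0.1019]))
side (62, array([ 0.4184, -0.2698,  0.092 ]), array([ 0.4115, -0.2764,  0.0801]), array([ 0.428 , -0.2608,  0.1023]))
side (57, array([ 0.3941, -0.2744,  0.0931]), array([ 0.3873, -0.2805,  0.0806]), array([ 0.4022, -0.2631,  0.1007]))
```

play_rows(plan=[[-1, 15, -60, 0, 0.12], [-1, 30, -120, 0, 0.24], [-1, 40, -180, 0, 0.36], [-1, 45, -240, 0, 0.48], [-1, 45, -300, 0, 0.6], [-1, 40, -360, 0, 0.72], [-1, 35, -420, 0, 0.84], [-1, 30, -470, 0, 0.92]])

```text
t: 12.6
eef_pos: [0.4414, -0.17, 0.1979]
eef_rot: [-0.093, 0.996, -0.0, 0.0]
ft_force: [-0.1, -0.1, 0.2]
finger_gap: 0.0005
finger_force: 0.0
```

play_rows(plan=[[-1, -10, -50, 0, 0], [-1, -21, -99, 0, 0], [-1, -21, -99, -20, 0], [-1, -21, -99, -60, 0], [-1, -21, -99, -60, 0]])

```text
t: 13.22
eef_pos: [0.4199, -0.2659, 0.1361]
eef_rot: [-0.092, 0.996, 0.002, -0.002]
ft_force: [-0.1, 0.0, -0.3]
finger_gap: 0.0003
finger_force: 0.0
```

play_rows(plan=[[-1, 1, 0, -25, 0], [-1, 1, 0, -48, 0], [-1, -5, -1, -48, 0], [-1, -10, -2, -48, 0], [-1, -15, -3, -48, 0], [-1, -18, -3.5, -48, 0], [-1, -18, -3.5, -48, 0]])

```text
t: 14.1
eef_pos: [0.4112, -0.2691, 0.0913]
eef_rot: [-0.091, 0.996, -0.002, 0.01]
ft_force: [54.7, 17.6, -22.8]
finger_gap: 0.0005
finger_force: 28.4
```

```bash
python3 - <<'E'
from h import *
im,d,M,R,t=cap('wrist'); P=pts(d,M,R,t)
X,Y,Z=[P[...,i] for i in range(3)]
m=(d>0)&(Z>.093)&(Z<.1)&(X>.36)&(X<.42)&(Y>-.29)&(Y<-.25)
k,l,st,c=cv2.connectedComponentsWithStats(m.astype(np.uint8))
for i in range(1,k):
    if st[i,4]>20:q=P[l==i];print(st[i,4],q.mean(0).round(4),q.min(0).round(4),q.max(0).round(4))
cv2.imwrite('pics/w3.png',im)
im,d,M,R,t=cap('side'); P=pts(d,M,R,t)
E
```

```text
1180 [ 0.3963 -0.2715  0.097 ] [ 0.3875 -0.2845  0.093 ] [ 0.4067 -0.2556  0.1   ]
22 [ 0.4101 -0.2683  0.0994] [ 0.4072 -0.269   0.0981] [ 0.4132 -0.2675  0.1   ]
```

View pics/w3.png

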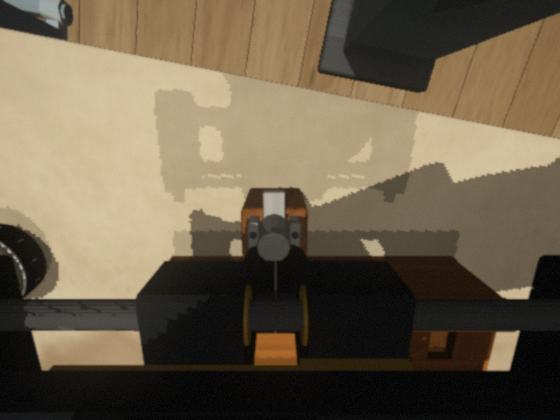

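play_rows(plan=[[-1, 8, 2, 0, 0], [-1, 18, 4, 0, 0], [-1, 18, 4, 50, 0], [-1, 18, 60, 100, 0], [-1, 18, 110, 110, 0]])

```text
t: 14.82
eef_pos: [0.4214, -0.1597, 0.2027]
eef_rot: [-0.091, 0.996, -0.002, 0.002]
ft_force: [0.0, 0.5, -0.3]
finger_gap: 0.0008
finger_force: 0.0
```

```bash
python3 - <<'E'
from h import *
def kn(P):
    reg=(P[...,0]>.35)&(P[...,0]<.45)&(P[...,1]<-.2)&(P[...,1]>-.32)&(P[...,2]>.08)&(P[...,2]<.11)
    q=P[reg]; return len(q),q.mean(0).round(4),q.min(0).round(4),q.max(0).round(4)
o=[]
for n,(a,b,c,e) in(('top',(225,275,335,395)),('side',(270,340,250,350))):
    im,d,M,R,t=cap(n); print(n,kn(pts(d,M,R,t)))
    z=np.load(n+'0.npz')['im']
    o.append(np.hstack([cv2.resize(k[a:b,c:e],(400,300),interpolation=cv2.INTER_CUBIC) for k in(z,im)]))
cv2.imwrite('pics/bolt.png',np.vstack(o))
print(robot.get_obs()['eef_pos'])
E
```

```text
<stdin>:4: RuntimeWarning: Mean of empty slice.
  ret = um.true_divide(
Traceback (most recent call last):
ValueError: zero-size array to reduction operation minimum which has no identity
```

play_rows(plan=[[-0.1, 15, 60, 0, -0.12], [-0.1, 25, 120, 0, -0.24], [-0.1, 30, 180, 0, -0.36], [-0.1, 30, 240, 0, -0.48], [-0.1, 25, 300, 0, -0.6], [-0.1, 15, 360, 0, -0.72], [-0.1, 5, 420, 0, -0.84], [-0.1, -6, 463, 0, -0.93]])

```text
t: 15.88
eef_pos: [0.4146, 0.3052, 0.2007]
eef_rot: [0.365, 0.931, 0.0, 0.0]
ft_force: [0.8, 0.4, -0.2]
finger_gap: 0.0395
finger_force: 0.0
```

```bash
python3 - <<'E'
from h import *
def kn(P):
    reg=(P[...,0]>.35)&(P[...,0]<.45)&(P[...,1]<-.2)&(P[...,1]>-.32)&(P[...,2]>.08)&(P[...,2]<.11)
    q=P[reg]; return len(q),q.mean(0).round(4),q.min(0).round(4),q.max(0).round(4)
o=[]
for n,(a,b,c,e) in(('top',(225,275,335,395)),('side',(270,340,250,350))):
    im,d,M,R,t=cap(n); print(n,kn(pts(d,M,R,t)))
    z=np.load(n+'0.npz')['im']
    o.append(np.hstack([cv2.resize(k[a:b,c:e],(400,300),interpolation=cv2.INTER_CUBIC) for k in(z,im)]))
cv2.imwrite('pics/bolt.png',np.vstack(o))
print(robot.get_obs()['eef_pos'],robot.get_obs()['eef_rot'])
E
```

```text
top (28, array([ 0.4004, -0.2661,  0.0936]), array([ 0.3893, -0.2766,  0.0801]), array([ 0.4487, -0.2001,  0.1001]))
side (57, array([ 0.3942, -0.2748,  0.0935]), array([ 0.3873, -0.2811,  0.0806]), array([ 0.4017, -0.2646,  0.1007]))
[0.41394291 0.30611863 0.20049631] [3.62776735e-01 9.31875926e-01 5.01025765e-04 2.19302990e-04]
```

View pics/bolt.png

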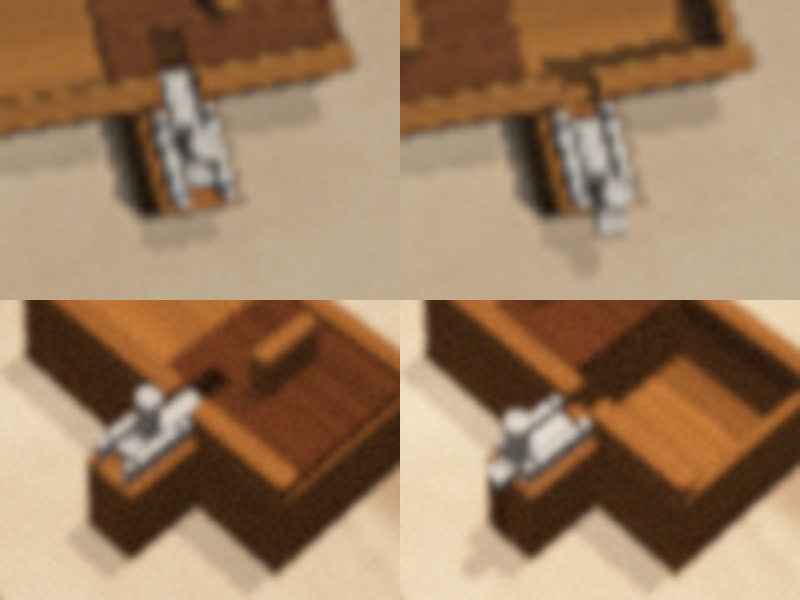

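play_rows(plan=[[-0.1, 0, 0, -50, 0], [-0.1, 0, 0, -100, 0], [-0.1, 0, 0, -140, 0], [-0.1, 0, 0, -160, 0], [-1, 0, 0, -160, 0], [-1, 0, 0, -160, 0], [-1, 0, 0, -160, 0], [-1, 0, 0, -160, 0]])

```text
t: 16.98
eef_pos: [0.4156, 0.3034, 0.0406]
eef_rot: [0.364, 0.931, 0.001, 0.001]
ft_force: [0.8, -0.5, 1.0]
finger_gap: 0.0133
finger_force: 29.9
```

play_rows(plan=[[-1, 0, 0, 0, 0], [-1, 0, 0, 0, 0], [-1, 0, 0, 3, 0], [-1, 0, 0, 6, 0], [-1, 0, 0, 10, 0], [-1, 0, 0, 15, 0], [-1, 0, 0, 15, 0]])

```text
t: 17.85
eef_pos: [0.4153, 0.3034, 0.0551]
eef_rot: [0.364, 0.931, 0.0, 0.0]
ft_force: [0.1, 0.2, -1.4]
finger_gap: 0.0133
finger_force: 29.9
```

```bash
cat > tilt.py <<'E'
from h import *
def rim(n='side'):
    im,d,M,R,t=cap(n); P=pts(d,M,R,t); e=np.array(robot.get_obs()['eef_pos']); 
    return im,P,e
E
python3 - <<'E'
from tilt import *
o=robot.get_obs();print(o['t'],o['wrist_torque'],o['ft_force'])
im,P,e=rim(); D=P-e
m=(np.linalg.norm(D[...,:2],axis=-1)<.22)&(P[...,2]>.02)&(P[...,2]<.11); v,u=np.where(m); print(u.min(),u.max(),v.min(),v.max())
a=np.array([.734,-.679]); s=(P[...,:2]-e[:2])@a
for lo in np.arange(-.05,.17,.02):
    k=m&(s>lo)&(s<lo+.02); print(lo.round(2),k.sum(),np.percentile(P[k][:,2],[2,95,99]).round(3) if k.any() else '')
c=cv2.resize(im[130:230,150:270],(600,500),interpolation=cv2.INTER_CUBIC); cv2.imwrite('pics/s1.png',c)
E
```

```text
17.85 [0.10573024 0.16033723 0.01469826] [ 0.05777533  0.18914593 -1.38987396]
182 232 149 208
-0.05 0 
-0.03 52 [0.021 0.081 0.098]
-0.01 81 [0.027 0.094 0.097]
0.01 35 [0.026 0.074 0.098]
0.03 58 [0.021 0.07  0.072]
0.05 91 [0.021 0.076 0.077]
0.07 133 [0.024 0.077 0.078]
0.09 153 [0.023 0.074 0.075]
0.11 147 [0.023 0.074 0.076]
0.13 77 [0.028 0.076 0.078]
0.15 0 
0.17 0
```

View pics/s1.png

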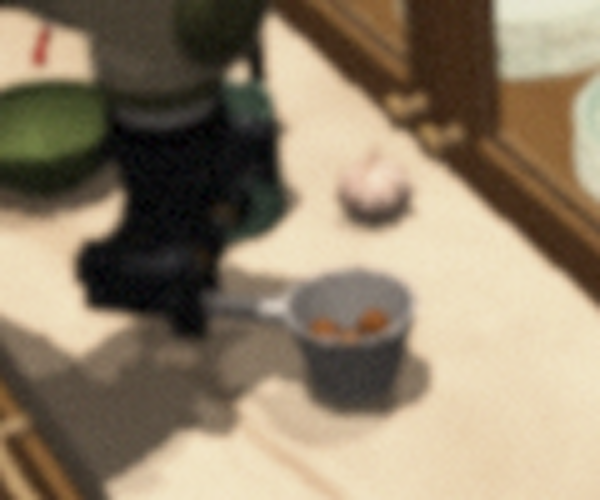

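play_rows(plan=[[-0.75, 0, 0, 0, 0], [-0.75, 0, 0, 0, 0]])

```text
t: 18.15
eef_pos: [0.4151, 0.3032, 0.0546]
eef_rot: [0.364, 0.931, -0.0, -0.0]
ft_force: [-0.6, -0.2, -2.6]
finger_gap: 0.0134
finger_force: 29.9
```

play_rows(plan=[[-0.72, 0, 0, 0, 0], [-0.72, 0, 0, 0, 0]])

```text
t: 18.4
eef_pos: [0.4151, 0.3033, 0.0547]
eef_rot: [0.364, 0.931, -0.0, -0.0]
ft_force: [0.2, -0.0, -1.7]
finger_gap: 0.0135
finger_force: 29.9
```

play_rows(plan=[[-0.7, 0, 0, 0, 0], [-0.7, 0, 0, 0, 0]])

```text
t: 18.65
eef_pos: [0.4152, 0.3033, 0.0548]
eef_rot: [0.364, 0.931, 0.0, 0.0]
ft_force: [-0.5, 0.2, -1.2]
finger_gap: 0.0132
finger_force: 27.4
```

play_rows(plan=[[-0.695, 0, 0, 0, 0], [-0.695, 0, 0, 0, 0]])

```text
t: 18.9
eef_pos: [0.4152, 0.3033, 0.0548]
eef_rot: [0.364, 0.931, 0.0, 0.0]
ft_force: [0.1, -0.7, -1.3]
finger_gap: 0.0137
finger_force: 19.4
```

play_rows(plan=[[-0.69, 0, 0, 0, 0], [-0.69, 0, 0, 0, 0]])

```text
t: 19.15
eef_pos: [0.4152, 0.3033, 0.0548]
eef_rot: [0.364, 0.931, 0.0, 0.0]
ft_force: [-0.4, 0.2, -1.2]
finger_gap: 0.0136
finger_force: 11.6
```

play_rows(plan=[[-0.687, 0, 0, 0, 0], [-0.687, 0, 0, 0, 0]])

```text
t: 19.4
eef_pos: [0.4152, 0.3033, 0.0548]
eef_rot: [0.364, 0.931, 0.0, 0.0]
ft_force: [-0.2, -0.4, -1.9]
finger_gap: 0.0142
finger_force: 7.1
```

```bash
cat >> tilt.py <<'E'
def prof(a,n='side',zlo=.02,zhi=.3,w=.055,lo=.02,hi=.2):
    im,P,e=rim(n); a=np.array(a); D=P[...,:2]-e[:2]; s=D@a; q=abs(D@np.array([-a[1],a[0]]))
    for l in np.arange(lo,hi,.02):
        k=(q<w)&(P[...,2]>zlo)&(P[...,2]<zhi)&(s>l)&(s<l+.02)
        if k.sum()>3: print(l.round(2),k.sum(),np.percentile(P[k][:,2],[2,50,97]).round(3))
E
python3 - <<'E'
from tilt import *
prof([.734,-.679],zlo=.015,zhi=.09)
E
```

```text
0.02 33 [0.056 0.064 0.07 ]
0.04 30 [0.052 0.063 0.069]
0.06 98 [0.033 0.058 0.072]
0.08 160 [0.019 0.047 0.068]
0.1 148 [0.018 0.046 0.065]
0.12 112 [0.02  0.048 0.065]
0.14 19 [0.044 0.061 0.063]
```

play_rows(plan=[[-1, 0, 0, 0, 0], [-1, 0, 0, 0, 0], [-1, 0, 0, 10, 0], [-1, 0, 0, 35, 0], [-1, 0, -2, 70, 0], [-1, 0, -10, 110, 0.02], [-1, 0, -25, 150, 0.06], [-1, 0, -50, 180, 0.12]])

```text
t: 20.45
eef_pos: [0.4149, 0.2531, 0.237]
eef_rot: [0.306, 0.952, 0.001, 0.001]
ft_force: [-0.4, 0.7, -2.4]
finger_gap: 0.0135
finger_force: 30.0
```

play_rows(plan=[[-1, 0, -35, 15, 0.07], [-1, 0, -75, 20, 0.14], [-1, 0, -115, 20, 0.21], [-1, 0, -155, 20, 0.28], [-1, 0, -195, 20, 0.35], [-1, 0, -235, 20, 0.42], [-1, 0, -275, 20, 0.49], [-1, 0, -315, 20, 0.56]])

```text
t: 21.45
eef_pos: [0.4146, -0.0629, 0.2553]
eef_rot: [0.031, 1.0, -0.0, 0.0]
ft_force: [-0.1, 0.3, -2.6]
finger_gap: 0.0131
finger_force: 30.0
```

play_rows(plan=[[-1, 0, -40, 0, 0.06], [-1, 0, -80, 0, 0.12], [-1, 0, -120, 0, 0.18], [-1, 0, -160, 0, 0.23], [-1, -1, -195, 0, 0.25], [-1, -2, -220, 0, 0.25], [-1, -3, -231, 0, 0.25], [-1, -3, -231, 0, 0.25]])

```text
t: 22.45
eef_pos: [0.4121, -0.2926, 0.2548]
eef_rot: [-0.092, 0.996, 0.0, -0.0]
ft_force: [-0.6, 2.1, -2.1]
finger_gap: 0.0136
finger_force: 30.0
```

```bash
python3 - <<'E'
from tilt import *
o=robot.get_obs();print(o['t'],o['eef_pos'],o['eef_rot'],o['joint_positions'][5],o['finger_force'])
prof([.983,.184],zlo=.13,zhi=.32)
prof([.983,.184],'top',zlo=.13,zhi=.32)
E
```

```text
22.45 [ 0.41207737 -0.29255682  0.25475048] [-9.22026774e-02  9.95740238e-01  1.97677554e-04 -7.40786253e-05] -2.607561326782015 29.999941661953926
0.06 28 [0.203 0.211 0.224]
0.08 94 [0.202 0.223 0.26 ]
0.1 52 [0.202 0.246 0.26 ]
0.12 101 [0.234 0.251 0.257]
0.14 73 [0.245 0.251 0.255]
0.04 34 [0.251 0.259 0.263]
0.06 99 [0.205 0.252 0.267]
0.08 197 [0.205 0.229 0.262]
0.1 233 [0.199 0.235 0.258]
0.12 203 [0.209 0.233 0.256]
0.14 58 [0.238 0.249 0.254]
```

play_rows(plan=[[-1, 1, -4, -14, 0], [-1, 1, -4, -28, 0], [-1, 1, -4, -28, 0], [-0.689, 1, -4, -28, 0], [-0.689, 1, -4, -28, 0], [-1, 1, -4, -28, 0], [-1, 1, -4, -28, 0]])

```text
t: 23.42
eef_pos: [0.4132, -0.2968, 0.2269]
eef_rot: [-0.092, 0.996, -0.0, 0.0]
ft_force: [-0.2, -0.2, -2.1]
finger_gap: 0.0136
finger_force: 30.0
```

```bash
python3 - <<'E'
from tilt import *
o=robot.get_obs();print(o['t'],o['eef_pos'],o['finger_force'])
prof([.983,.184],zlo=.085,zhi=.3,lo=-.06)
prof([.983,.184],'top',zlo=.085,zhi=.3,lo=.04)
E
```

```text
23.425 [ 0.41315961 -0.29677242  0.22688598] 29.999913275241852
-0.04 271 [0.244 0.294 0.3  ]
-0.02 316 [0.091 0.247 0.296]
0.0 64 [0.222 0.252 0.3  ]
0.02 18 [0.21  0.221 0.299]
0.04 147 [0.154 0.167 0.185]
0.06 167 [0.148 0.177 0.203]
0.08 77 [0.155 0.187 0.204]
0.1 15 [0.173 0.188 0.197]
0.12 40 [0.166 0.178 0.184]
0.04 66 [0.152 0.198 0.217]
0.06 155 [0.155 0.188 0.217]
0.08 195 [0.147 0.17  0.204]
0.1 192 [0.147 0.17  0.192]
0.12 130 [0.159 0.173 0.184]
```

play_rows(plan=[[-0.687, 0, 0, 0, 0], [-0.687, 0, 0, 0, 0], [-1, 0, 0, 0, 0], [-1, 0, 0, 0, 0]])

```text
t: 24.02
eef_pos: [0.4132, -0.2967, 0.2267]
eef_rot: [-0.092, 0.996, 0.0, 0.0]
ft_force: [0.1, -0.0, -2.6]
finger_gap: 0.0138
finger_force: 30.0
```

```bash
python3 - <<'E'
from tilt import *
o=robot.get_obs();print(o['t'],o['eef_pos'],o['finger_force'])
prof([.983,.184],zlo=.085,zhi=.3,lo=.02)
prof([.983,.184],'top',zlo=.085,zhi=.3,lo=.04)
E
```

```text
24.025 [ 0.4131832  -0.29672159  0.22674191] 29.999852254986763
0.02 106 [0.146 0.159 0.298]
0.04 276 [0.138 0.167 0.185]
0.06 159 [0.141 0.178 0.196]
0.08 39 [0.156 0.173 0.186]
0.1 37 [0.147 0.153 0.167]
0.12 14 [0.15  0.154 0.158]
0.04 128 [0.142 0.179 0.209]
0.06 159 [0.126 0.165 0.203]
0.08 194 [0.134 0.156 0.182]
0.1 169 [0.137 0.149 0.169]
0.12 33 [0.147 0.153 0.157]
```

play_rows(plan=[[-1, 10, 2, 0, 0], [-1, 20, 4, 0, 0], [-0.685, 25, 5, 0, 0], [-0.685, 30, 6, 0, 0], [-0.685, 30, 6, 0, 0], [-1, 30, 6, 0, 0], [-1, 30, 6, 0, 0]])

```text
t: 25.0
eef_pos: [0.443, -0.2908, 0.2268]
eef_rot: [-0.092, 0.996, -0.0, 0.0]
ft_force: [1.2, -0.2, -2.0]
finger_gap: 0.0138
finger_force: 30.0
```

```bash
python3 - <<'E'
from tilt import *
o=robot.get_obs();print(o['t'],o['eef_pos'],o['finger_force'],o['finger_gap'],o['ft_force'][2])
prof([.983,.184],zlo=.085,zhi=.3,lo=.0)
prof([.983,.184],'top',zlo=.085,zhi=.3,lo=.04)
E
```

```text
25.0 [ 0.44302457 -0.29078034  0.22682135] 29.999788608402014 0.013823757376039709 -2.018840662812907
0.0 446 [0.102 0.156 0.293]
0.02 310 [0.121 0.163 0.265]
0.04 66 [0.12  0.147 0.172]
0.04 80 [0.096 0.106 0.168]
0.06 55 [0.094 0.103 0.115]
```

play_rows(plan=[[-1, 10, 2, 0, 0], [-1, 20, 4, 0, 0], [-0.685, 25, 5, 0, 0], [-0.684, 28, 5, 0, 0], [-0.684, 28, 5, 0, 0], [-0.684, 28, 5, 0, 0], [-1, 28, 5, 0, 0], [-1, 28, 5, 0, 0]])

```text
t: 26.1
eef_pos: [0.4711, -0.2858, 0.2268]
eef_rot: [-0.092, 0.996, -0.0, 0.0]
ft_force: [-0.5, -0.1, -1.8]
finger_gap: 0.0137
finger_force: 30.0
```

```bash
cat >> tilt.py <<'E'
def nuts():
    c=np.array([.5148,-.2769]); x=np.array([.983,.184]); y=np.array([-.184,.983])
    for n in('top','side','wrist'):
        im,d,M,R,t=cap(n); P=pts(d,M,R,t); D=P[...,:2]-c; u=D@x; v=D@y
        m=(d>0)&(abs(u)<.058)&(abs(v)<.052)&(P[...,2]>.014)&(P[...,2]<.058)
        q=np.stack([u[m],v[m],P[...,2][m]],1); print(n,m.sum(), q.mean(0).round(3) if len(q) else '', q.max(0).round(3) if len(q) else '')
        hsv=cv2.cvtColor(im,cv2.COLOR_BGR2HSV)
E
python3 - <<'E'
from tilt import *
o=robot.get_obs();print(o['t'],o['eef_pos'],o['finger_force'],o['finger_gap'],o['ft_force'][2])
prof([.983,.184],zlo=.078,zhi=.3,lo=-.04)
prof([.983,.184],'top',zlo=.078,zhi=.3,lo=.0)
nuts()
im=[cap('top')[0][190:260,330:400],cap('side')[0][230:330,260:360],cap('wrist')[0]]
cv2.imwrite('pics/p1.png',np.hstack([cv2.resize(i,(260,400) if k<2 else (280,400)) for k,i in enumerate(im)]))
E
```

```text
26.1 [ 0.47106508 -0.28577557  0.22679901] 30.000002570450306 0.013671282004872462 -1.7628693636560615
-0.04 201 [0.285 0.295 0.3  ]
-0.02 571 [0.107 0.227 0.294]
0.0 431 [0.101 0.156 0.288]
0.02 305 [0.121 0.163 0.191]
0.04 59 [0.12  0.147 0.169]
0.02 4 [0.171 0.231 0.296]
0.04 50 [0.096 0.102 0.171]
0.06 48 [0.096 0.102 0.114]
0.08 5 [0.078 0.079 0.08 ]
top 40 [ 0.043 -0.038  0.032] [0.057 0.039 0.057]
side 317 [0.028 0.012 0.036] [0.058 0.052 0.058]
wrist 597 [-0.014 -0.004  0.038] [0.021 0.05  0.058]
```

View pics/p1.png

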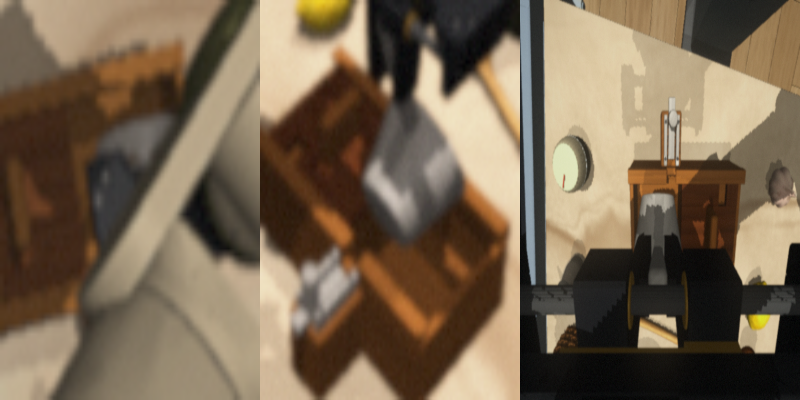

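play_rows(plan=[[-1, 9, 1.7, 0, 0], [-1, 18, 3.3, 0, 0], [-1, 18, 3.3, -10, 0], [-1, 18, 3.3, -26, 0], [-1, 18, 3.3, -44, 0], [-1, 18, 3.3, -60, 0], [-1, 18, 3.3, -72, 0], [-1, 18, 3.3, -72, 0]])

```text
t: 27.5
eef_pos: [0.4889, -0.2822, 0.1538]
eef_rot: [-0.092, 0.996, 0.001, -0.001]
ft_force: [-0.8, -0.4, -1.1]
finger_gap: 0.0138
finger_force: 30.0
```

play_rows(plan=[[-0.688, 8, 1.5, 0, 0], [-0.688, 16, 3, 2, 0], [-0.688, 25, 4.6, 6, 0], [-0.688, 34, 6.3, 10, 0], [-0.688, 43, 8, 13, 0], [-0.688, 52, 9.6, 15, 0], [-0.688, 60, 11, 16, 0], [-0.688, 60, 11, 16, 0]])

```text
t: 28.5
eef_pos: [0.5499, -0.2713, 0.1707]
eef_rot: [-0.093, 0.996, -0.0, 0.0]
ft_force: [-0.4, -0.1, -2.1]
finger_gap: 0.014
finger_force: 12.4
```

```bash
python3 - <<'E'
from tilt import *
o=robot.get_obs();print(o['t'],o['eef_pos'],o['finger_force'],o['finger_gap'],o['ft_force'])
for n in('side','top','wrist'):
    print(n);prof([.983,.184],n,zlo=.076,zhi=.19,lo=-.1,hi=.06,w=.045)
nuts()
E
```

```text
28.5 [ 0.54986924 -0.27128949  0.17070957] 12.445934205316007 0.013985105950788185 [-0.39056667 -0.06947477 -2.14587048]
side
-0.1 30 [0.076 0.077 0.078]
-0.06 155 [0.077 0.089 0.101]
-0.04 198 [0.078 0.098 0.105]
-0.02 458 [0.079 0.114 0.188]
0.0 169 [0.077 0.105 0.182]
0.02 5 [0.076 0.077 0.079]
top
wrist
-0.1 8 [0.076 0.076 0.077]
-0.06 1027 [0.079 0.094 0.099]
-0.04 2397 [0.079 0.098 0.103]
-0.02 5889 [0.085 0.142 0.188]
0.0 1506 [0.08  0.104 0.111]
top 0  
side 250 [0.    0.026 0.042] [0.057 0.052 0.058]
wrist 2402 [-0.005 -0.     0.038] [0.056 0.05  0.058]
```

play_rows(plan=[[-0.688, 8, 1.5, 0, 0], [-0.688, 16, 3, 0, 0], [-0.688, 22, 4, -1, 0], [-1, 22, 4, -1, 0], [-1, 22, 4, -1, 0], [-1, 22, 4, -1, 0]])

```text
t: 29.55
eef_pos: [0.5712, -0.2674, 0.1697]
eef_rot: [-0.092, 0.996, 0.0, 0.0]
ft_force: [-0.5, 0.2, -1.9]
finger_gap: 0.0136
finger_force: 30.0
```

```bash
python3 - <<'E'
from tilt import *
o=robot.get_obs();print(o['t'],o['eef_pos'],o['finger_force'],o['finger_gap'],o['ft_force'])
for n in('side','wrist'):
    print(n);prof([.983,.184],n,zlo=.076,zhi=.19,lo=-.1,hi=.06,w=.045)
E
```

```text
29.55 [ 0.57124394 -0.26739392  0.16968403] 30.000002891756594 0.013572157970521201 [-0.46076393  0.17534824 -1.91505714]
side
-0.08 223 [0.077 0.091 0.107]
-0.06 192 [0.077 0.103 0.11 ]
-0.04 218 [0.078 0.105 0.113]
-0.02 423 [0.079 0.137 0.187]
0.0 21 [0.076 0.175 0.189]
wrist
-0.08 1335 [0.077 0.097 0.107]
-0.06 2630 [0.085 0.104 0.108]
-0.04 2923 [0.083 0.105 0.112]
-0.02 5935 [0.087 0.16  0.189]
0.0 22 [0.12  0.181 0.183]
```

play_rows(plan=[[-1, -8, -1.5, 0, 0], [-1, -18, -3.3, 0, 0], [-1, -28, -5.2, 2, 0], [-1, -30, -5.5, 8, 0], [-1, -30, -5.5, 16, 0], [-1, -30, -5.5, 26, 0], [-1, -30, -5.5, 36, 0], [-1, -30, -5.5, 36, 0]])

```text
t: 30.65
eef_pos: [0.5415, -0.2731, 0.2068]
eef_rot: [-0.093, 0.996, -0.001, 0.001]
ft_force: [-0.5, 0.7, -1.6]
finger_gap: 0.0136
finger_force: 30.0
```

```bash
python3 - <<'E'
from tilt import *
o=robot.get_obs();print(o['t'],o['eef_pos'],o['finger_force'],o['ft_force'])
nuts()
import os
c=np.array([.5148,-.2769,.02])
ims=[]
for n in('top','side'):
    im,d,M,R,t=cap(n); p=M@(R@c+t); u,v=(p[:2]/p[2]).astype(int); ims.append(cv2.resize(im[v-40:v+40,u-40:u+40],(400,400),interpolation=cv2.INTER_CUBIC))
    np.savez(n+'1.npz',im=im,d=d,M=M,R=R,t=t)
cv2.imwrite('pics/q.png',np.hstack(ims))
E
```

```text
30.65 [ 0.54153245 -0.27307054  0.20677733] 30.000013704411685 [-0.52245731  0.68634044 -1.57297151]
top 1 [0.053 0.035 0.016] [0.053 0.035 0.016]
side 350 [0.022 0.001 0.034] [0.058 0.052 0.058]
wrist 1187 [-0.009 -0.002  0.04 ] [0.056 0.05  0.058]
```

play_rows(plan=[[-1, 0, 0, 15, 0], [-1, 0, 0, 40, 0], [-1, 0, 0, 30, 0], [-1, 0, 0, 60, 0], [-1, 0, 0, 85, 0], [-1, 0, 0, 75, 0], [-1, 0, 0, 100, 0], [-1, 0, 0, 100, 0]])

```text
t: 31.9
eef_pos: [0.5413, -0.273, 0.3049]
eef_rot: [-0.092, 0.996, -0.0, 0.0]
ft_force: [-0.6, -0.6, -1.0]
finger_gap: 0.0139
finger_force: 30.0
```

```bash
python3 - <<'E'
from tilt import *
o=robot.get_obs();print(o['t'],o['eef_pos'],o['ft_force'])
nuts()
c=np.array([.5148,-.2769,.02])
ims=[]
im,d,M,R,t=cap('side'); p=M@(R@c+t); u,v=(p[:2]/p[2]).astype(int); P=pts(d,M,R,t)
ims=[cv2.resize(im[v-110:v+40,u-75:u+75],(400,400),interpolation=cv2.INTER_CUBIC)]
im,d,M,R,t=cap('wrist'); ims.append(cv2.resize(im,(400,400)))
cv2.imwrite('pics/q.png',np.hstack(ims))
E
```

```text
31.9 [ 0.54128034 -0.27299444  0.30493939] [-0.62750563 -0.57480129 -1.00232473]
top 27 [0.03  0.034 0.027] [0.057 0.042 0.035]
side 825 [0.03  0.018 0.036] [0.058 0.052 0.058]
wrist 115 [-0.044 -0.01   0.043] [-0.025  0.05   0.058]
```

View pics/q.png

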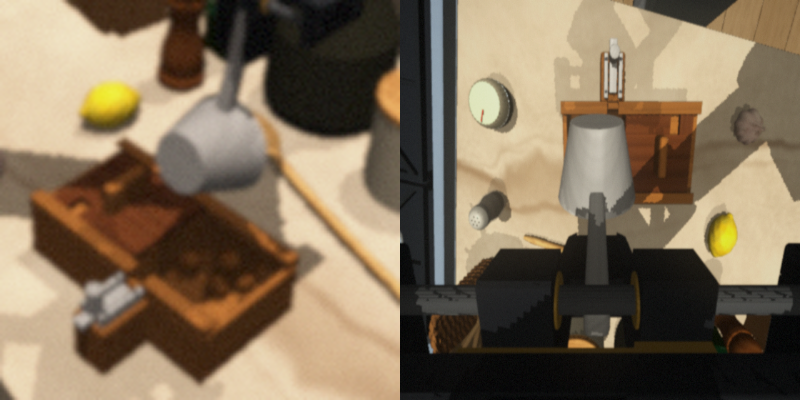

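play_rows(plan=[[-1, -15, 40, 0, -0.08], [-1, -35, 90, 0, -0.18], [-1, -55, 140, 0, -0.3], [-1, -75, 190, 0, -0.42], [-1, -95, 240, 0, -0.54], [-1, -110, 290, 0, -0.66], [-1, -120, 330, 0, -0.78], [-1, -120, 345, 0, -0.9]])

```text
t: 33.15
eef_pos: [0.4201, 0.0739, 0.3055]
eef_rot: [0.351, 0.937, 0.0, -0.0]
ft_force: [-0.3, 0.5, -0.5]
finger_gap: 0.0137
finger_force: 30.0
```

```bash
python3 - <<'E'
from tilt import *
o=robot.get_obs();print(o['t'],o['eef_pos'],o['eef_rot'])
nuts()
f=np.load('top0.npz'); P=pts(f['d'],f['M'],f['R'],f['t']); X,Y,Z=[P[...,i] for i in range(3)]
m=((Z>.012)&(Z<.3)&(X>.25)&(X<.8)&(Y>-.5)&(Y<.45)).astype(np.uint8)
k,l,st,c=cv2.connectedComponentsWithStats(m)
for i in range(1,k):
    if st[i,4]>40: q=P[l==i]; print(st[i,4],'x',np.percentile(q[:,0],[1,99]).round(3),'y',np.percentile(q[:,1],[1,99]).round(3),'z',q[:,2].max().round(3))
t=(abs(Z)<.006)&(abs(Y+.1)<.1); print('edge x',np.percentile(X[t],[.2,1]))
# walnuts in well
im,d,M,R,t=cap('top'); P=pts(d,M,R,t); cc=np.array([.5148,-.2769]); D=P[...,:2]-cc; u=D@[.983,.184]; v=D@[-.184,.983]
mm=(abs(u)<.056)&(abs(v)<.05); z=np.where(mm,P[...,2],0); r,cq=np.where(mm)
np.set_printoptions(linewidth=200); print((z[r.min():r.max()+1,cq.min():cq.max()+1]*1000).astype(int))
E
```

```text
33.15 [0.42007158 0.0739133  0.30551741] [ 3.50615990e-01  9.36519310e-01  3.80787078e-05 -8.75570707e-05]
top 343 [ 0.02  -0.019  0.033] [0.057 0.041 0.058]
side 834 [0.03  0.018 0.036] [0.058 0.052 0.058]
wrist 14 [-0.045 -0.051  0.028] [-0.042 -0.049  0.033]
1326 x [0.723 0.799] y [-0.499 -0.374] z 0.3
4071 x [0.666 0.797] y [0.132 0.447] z 0.3
1009 x [0.686 0.799] y [0.003 0.069] z 0.272
993 x [0.756 0.8  ] y [-0.158 -0.035] z 0.203
627 x [0.757 0.799] y [-0.304 -0.208] z 0.13
52 x [0.695 0.721] y [-0.186 -0.125] z 0.017
42 x [0.679 0.694] y [-0.38  -0.312] z 0.018
194 x [0.614 0.649] y [-0.48  -0.447] z 0.092
209 x [0.582 0.632] y [0.404 0.449] z 0.056
263 x [0.56  0.629] y [-0.02  0.03] z 0.056
3276 x [0.396 0.578] y [-0.333 -0.101] z 0.106
123 x [0.494 0.538] y [0.441 0.45 ] z 0.101
719 x [0.391 0.537] y [0.195 0.328] z 0.067
354 x [0.457 0.518] y [-0.499 -0.444] z 0.059
164 x [0.404 0.45 ] y [-0.021  0.023] z 0.048
edge x [-0.09935946 -0.09103179]
[[0 0 0 ... 0 0 0]
 [0 0 0 ... 0 0 0]
 [0 0 0 ... 0 0 0]
 ...
 [0 0 0 ... 0 0 0]
 [0 0 0 ... 0 0 0]
 [0 0 0 ... 0 0 0]]
```

play_rows(plan=[[-1, 40, -3, -20, 0], [-1, 80, -6, -50, 0], [-1, 99, -7, -90, 0], [-1, 99, -7, -125, 0], [-1, 99, -7, -148, 0], [-1, 99, -7, -152, 0], [-1, 99, -7, -152, 0]])

```text
t: 34.22
eef_pos: [0.5206, 0.0645, 0.1542]
eef_rot: [0.35, 0.937, 0.0, 0.0]
ft_force: [0.7, 0.3, -0.2]
finger_gap: 0.0139
finger_force: 30.0
```

```bash
python3 - <<'E'
from tilt import *
o=robot.get_obs();print(o['t'],o['eef_pos'],o['ft_force'])
prof([.754,-.657],'side',zlo=.004,zhi=.13,lo=-.1,hi=.06,w=.05)
im,d,M,R,t=cap('top'); P=pts(d,M,R,t); cc=np.array([.5148,-.2769]); D=P[...,:2]-cc; u=D@[.983,.184]; v=D@[-.184,.983]
mm=(abs(u)<.047)&(abs(v)<.046); z=P[...,2]
for h in(.014,.02,.026,.038): print(h,(mm&(z>h)&(z<.07)).sum())
k=(mm&(z>.022)).astype(np.uint8); n,l,st,c=cv2.connectedComponentsWithStats(k)
for i in range(1,n): print(st[i,4],u[l==i].mean().round(3),v[l==i].mean().round(3),z[l==i].max().round(3),np.ptp(u[l==i]).round(3),np.ptp(v[l==i]).round(3))
E
```

```text
34.225 [0.52056078 0.06446189 0.15424716] [ 0.73470738  0.33390943 -0.19499301]
-0.1 14 [0.004 0.004 0.005]
-0.08 62 [0.004 0.071 0.093]
-0.06 140 [0.005 0.082 0.095]
-0.04 179 [0.005 0.078 0.095]
-0.02 204 [0.004 0.084 0.125]
0.0 19 [0.004 0.005 0.006]
0.02 20 [0.004 0.005 0.006]
0.04 14 [0.004 0.004 0.006]
0.014 175
0.02 165
0.026 130
0.038 41
102 0.032 0.003 0.054 0.036 0.046
35 0.024 -0.035 0.037 0.021 0.019
21 0.022 0.036 0.032 0.019 0.014
```

play_rows(plan=[[-0.688, 0, 0, -13, 0], [-0.688, -10, 8.5, -16, 0], [-0.688, -20, 17, -16, 0], [-0.688, -29.5, 25.5, -18, 0], [-0.688, -39, 34, -20, 0], [-0.688, -48, 42, -24, 0], [-0.688, -62, 54, -26, 0], [-0.688, -75, 66, -26, 0]])

```text
t: 35.33
eef_pos: [0.4445, 0.1316, 0.1275]
eef_rot: [0.35, 0.937, -0.0, 0.0]
ft_force: [-0.1, -0.9, 0.8]
finger_gap: 0.0138
finger_force: 11.7
```

```bash
python3 - <<'E'
from tilt import *
o=robot.get_obs();print(o['t'],o['eef_pos'],o['ft_force'],o['finger_force'])
for n in('side','top'): print(n);prof([.754,-.657],n,zlo=.008,zhi=.14,lo=-.1,hi=.16,w=.05)
E
```

```text
35.325 [0.44448048 0.13155927 0.12751902] [-0.13474928 -0.8737469   0.81633361] 11.675263989600353
side
-0.02 36 [0.034 0.055 0.135]
0.0 180 [0.02  0.068 0.136]
0.02 230 [0.018 0.061 0.104]
0.04 204 [0.012 0.041 0.077]
0.06 81 [0.014 0.021 0.043]
top
0.04 18 [0.025 0.036 0.062]
0.06 15 [0.014 0.02  0.034]
```

play_rows(plan=[[-0.688, -13.5, 12, -4, 0], [-0.688, -26.5, 23, -10, 0], [-0.688, -38.5, 33.5, -18, 0], [-0.688, -50, 43.5, -29, 0], [-0.688, -59.5, 52, -42, 0], [-0.688, -68.5, 60, -56, 0], [-0.688, -68.5, 60, -56, 0]])

```text
t: 36.3
eef_pos: [0.3758, 0.1911, 0.071]
eef_rot: [0.349, 0.937, -0.001, -0.001]
ft_force: [-0.4, -0.3, -2.2]
finger_gap: 0.0136
finger_force: 10.9
```

```bash
python3 - <<'E'
from tilt import *
o=robot.get_obs();print(o['t'],o['eef_pos'],o['ft_force'],o['finger_force'])
for n in('side','top'): print(n);prof([.754,-.657],n,zlo=.008,zhi=.14,lo=0,hi=.2,w=.05)
E
```

```text
36.3 [0.37583054 0.19113971 0.07095585] [-0.38285351 -0.27376823 -2.18097647] 10.850886418484151
side
0.0 69 [0.064 0.079 0.135]
0.02 73 [0.062 0.077 0.139]
0.04 118 [0.02  0.061 0.078]
0.06 202 [0.013 0.045 0.074]
0.08 179 [0.013 0.043 0.068]
0.1 121 [0.017 0.047 0.065]
0.12 26 [0.044 0.058 0.063]
top
0.04 16 [0.012 0.02  0.078]
0.06 116 [0.008 0.014 0.071]
0.08 124 [0.008 0.03  0.069]
0.1 149 [0.01  0.037 0.063]
0.12 51 [0.041 0.054 0.061]
```

play_rows(plan=[[-0.688, -5, 4, -12, 0], [-0.688, -9, 8, -22, 0], [-0.688, -12, 10.5, -31, 0], [-0.688, -12.5, 11, -33, 0], [-0.688, -12.5, 11, -33, 0], [-1, -12.5, 11, -32, 0], [-1, -12.5, 11, -32, 0], [-1, -12.5, 11, -32, 0]])

```text
t: 37.4
eef_pos: [0.3642, 0.202, 0.0398]
eef_rot: [0.35, 0.937, 0.0, 0.0]
ft_force: [0.3, -0.3, -1.7]
finger_gap: 0.0134
finger_force: 30.0
```

```bash
python3 - <<'E'
from tilt import *
o=robot.get_obs();print(o['t'],o['eef_pos'],o['eef_rot'],o['ft_force'],o['finger_force'])
for n in('side','top'): print(n);prof([.754,-.657],n,zlo=.008,zhi=.14,lo=0,hi=.2,w=.05)
E
```

```text
37.4 [0.36420761 0.20201616 0.03980498] [3.49886080e-01 9.36792255e-01 1.48661438e-05 4.20020704e-05] [ 0.27983804 -0.25203504 -1.72609663] 29.996265275403857
side
0.0 129 [0.036 0.104 0.139]
0.02 198 [0.043 0.114 0.137]
0.04 92 [0.032 0.054 0.065]
0.06 160 [0.016 0.043 0.064]
0.08 168 [0.013 0.043 0.067]
0.1 163 [0.012 0.046 0.069]
0.12 52 [0.02  0.06  0.072]
top
0.04 19 [0.028 0.048 0.063]
0.06 118 [0.009 0.032 0.065]
0.08 102 [0.008 0.029 0.065]
0.1 121 [0.008 0.034 0.07 ]
0.12 43 [0.029 0.064 0.07 ]
```

play_rows(plan=[[-0.687, 0, 0, 0, 0], [-0.68, 0, 0, 0, 0], [-0.6, 0, 0, 0, 0], [-0.4, 0, 0, 0, 0], [-0.4, 0, 0, 0, 0]])

```text
t: 38.12
eef_pos: [0.3642, 0.2021, 0.0398]
eef_rot: [0.35, 0.937, 0.0, 0.0]
ft_force: [-0.3, 0.2, 0.7]
finger_gap: 0.0265
finger_force: 0.0
```

```bash
python3 - <<'E'
from tilt import *
o=robot.get_obs();print(o['t'],o['eef_pos'],o['ft_force'],o['finger_gap'])
for n in('side','top'): print(n);prof([.754,-.657],n,zlo=.008,zhi=.1,lo=0,hi=.2,w=.05)
im,d,M,R,t=cap('top');P=pts(d,M,R,t);e=np.array(o['eef_pos']);m=(P[...,2]>.045)&(P[...,2]<.085)&(P[...,0]>.39)&(P[...,0]<.54)&(P[...,1]>.04)&(P[...,1]<.2)
q=(P[m][:,:2]*1000).astype(np.float32);print(cv2.minEnclosingCircle(q))
E
```

```text
38.125 [0.36419526 0.20207768 0.03977433] [-0.32835936  0.17729908  0.66290174] 0.026547985514723427
side
0.0 65 [0.035 0.052 0.093]
0.02 38 [0.046 0.055 0.1  ]
0.04 67 [0.038 0.056 0.066]
0.06 169 [0.015 0.042 0.065]
0.08 172 [0.011 0.04  0.065]
0.1 155 [0.01  0.043 0.063]
0.12 75 [0.016 0.052 0.066]
top
0.04 13 [0.039 0.053 0.065]
0.06 106 [0.011 0.036 0.061]
0.08 84 [0.009 0.037 0.064]
0.1 94 [0.009 0.038 0.062]
0.12 83 [0.014 0.053 0.065]
((436.3096008300781, 142.73890686035156), 43.38216781616211)
```

play_rows(plan=[[-1, 0, 0, 0, 0], [-1, 0, 0, 0, 0], [-1, 0, 0, 0, 0], [-1, 0, 0, 10, 0], [-1, 0, 0, 35, 0], [-1, 0, 0, 65, 0], [-1, 5, -15, 85, 0.08], [-1, 12, -50, 90, 0.2]])

```text
t: 39.28
eef_pos: [0.3765, 0.1521, 0.1315]
eef_rot: [0.252, 0.968, 0.001, 0.001]
ft_force: [0.5, 0.1, -1.2]
finger_gap: 0.0132
finger_force: 30.0
```

play_rows(plan=[[-1, 7, -40, 0, 0.13], [-1, 14, -80, 0, 0.26], [-1, 21, -120, 0, 0.39], [-1, 28, -160, 0, 0.52], [-1, 34, -195, 0, 0.64], [-1, 37, -212, 0, 0.7], [-1, 37.5, -215, 0, 0.703], [-1, 37.5, -215, 0, 0.703]])

```text
t: 40.28
eef_pos: [0.4134, -0.0624, 0.1299]
eef_rot: [-0.093, 0.996, 0.0, -0.0]
ft_force: [0.2, -0.1, -2.3]
finger_gap: 0.0131
finger_force: 30.0
```

```bash
cat > chk.py <<'E'
from tilt import *
o=robot.get_obs();print(o['t'],o['eef_pos'],o['eef_rot'],o['ft_force'],o['finger_gap'],o['finger_force'])
im,d,M,R,t=cap('top');P=pts(d,M,R,t);X,Y,Z=[P[...,i] for i in range(3)]
z0=o['eef_pos'][2]-.04
m=(Z>.03)&(X>.44)&(X<.58)&(Y>-.098)&(Y<.03)&(Z>z0+.05)&(Z<z0+.08);q=(P[m][:,:2]*1000).astype(np.float32)
if len(q)>5: print('cup',cv2.minEnclosingCircle(q))
prof([.983,.184],'side',zlo=max(.012,z0),zhi=z0+.1,lo=0,hi=.2,w=.05)
f=np.load('top0.npz');P0=pts(f['d'],f['M'],f['R'],f['t'])
def bl(P):
    Z=P[...,2];m=((Z>.012)&(Z<.06)&(P[...,0]>.3)&(P[...,0]<.66)&(P[...,1]>-.52)&(P[...,1]<.42)).astype(np.uint8)
    n,l,st,c=cv2.connectedComponentsWithStats(m);return [(int(st[i,4]),P[l==i].mean(0).round(3)) for i in range(1,n) if st[i,4]>12]
print(bl(P0));print(bl(P))
E
python3 chk.py
```

```text
40.275 [ 0.41336402 -0.0624401   0.12991837] [-9.34430073e-02  9.95624616e-01  1.11963459e-04 -1.22480521e-04] [ 0.17718324 -0.0638248  -2.27155389] 0.013089401971689148 29.99966461211443
cup ((506.7654113769531, -42.79387283325195), 43.59869384765625)
0.0 26 [0.126 0.14  0.165]
0.06 61 [0.093 0.108 0.149]
0.08 93 [0.092 0.128 0.154]
0.1 88 [0.097 0.143 0.153]
0.12 163 [0.113 0.14  0.152]
[(90, array([ 0.626, -0.456,  0.04 ])), (263, array([0.593, 0.005, 0.042])), (75, array([0.607, 0.412, 0.031])), (768, array([ 0.494, -0.158,  0.056])), (630, array([0.481, 0.253, 0.041])), (365, array([ 0.486, -0.47 ,  0.046])), (164, array([0.428, 0.001, 0.033])), (90, array([ 0.415, -0.249,  0.044])), (26, array([ 0.396, -0.274,  0.057]))]
[(86, array([ 0.626, -0.457,  0.04 ])), (264, array([0.592, 0.005, 0.042])), (77, array([0.607, 0.413, 0.03 ])), (215, array([ 0.529, -0.322,  0.038])), (139, array([ 0.55 , -0.267,  0.032])), (57, array([ 0.515, -0.104,  0.047])), (24, array([ 0.53 , -0.238,  0.028])), (362, array([ 0.486, -0.469,  0.046])), (124, array([ 0.422, -0.254,  0.047]))]
```

play_rows(plan=[[-1, -1, -3, -25, 0], [-1, -1, -3, -55, 0], [-1, -1, -3, -78, 0], [-1, -1, -3, -88, 0], [-1, -1, -3, -90, 0], [-0.687, -1, -3, -90, 0], [-0.68, -1, -3, -90, 0], [-0.4, -1, -3, -90, 0]])

```text
t: 41.38
eef_pos: [0.4129, -0.0661, 0.0402]
eef_rot: [-0.094, 0.996, -0.0, 0.001]
ft_force: [-0.1, -0.2, 0.1]
finger_gap: 0.0219
finger_force: 0.0
```

play_rows(plan=[[-0.4, 0, 0, 0, 0], [-0.4, 0, 0, 0, 0], [-0.4, 0, 0, 15, 0], [-0.4, 0, 0, 50, 0], [-0.4, 0, 0, 100, 0], [-0.4, -20, 40, 150, 0], [-0.4, -40, 100, 190, 0], [-0.4, -60, 160, 200, 0]])

```text
t: 42.38
eef_pos: [0.3577, 0.0794, 0.2374]
eef_rot: [-0.093, 0.996, -0.0, 0.002]
ft_force: [0.5, 0.1, 0.4]
finger_gap: 0.0262
finger_force: 0.0
```

play_rows(plan=[[-0.4, -20, 60, 0, 0], [-0.4, -40, 120, 0, 0], [-0.4, -60, 180, 0, 0], [-0.4, -60, 180, 0, 0]])

```text
t: 42.88
eef_pos: [0.2958, 0.2613, 0.2355]
eef_rot: [-0.098, 0.995, 0.0, -0.0]
ft_force: [-0.4, -0.6, 1.0]
finger_gap: 0.0263
finger_force: 0.0
```

```bash
python3 chk.py; python3 - <<'E'
from h import *
for n in('side','top'):
    im,d,M,R,t=cap(n);P=pts(d,M,R,t); D=P[...,:2]-np.array([.505,-.046])
    m=(np.linalg.norm(D,axis=-1)<.05)&(P[...,2]>.055)&(P[...,2]<.09); q=P[m]
    A=np.c_[q[:,:2]-q[:,:2].mean(0),np.ones(len(q))]; print(n,'rim',len(q),np.linalg.lstsq(A,q[:,2],rcond=None)[0].round(3))
    h=q=P[(abs(P[...,2]-.05)<.02)&(P[...,0]>.34)&(P[...,0]<.45)&(P[...,1]>-.1)&(P[...,1]<-.035)]; print('handle',len(h),h.min(0).round(3),h.max(0).round(3),np.median(h[:,2]))
    cc=np.array([.5148,-.2769]); D=P[...,:2]-cc; u=D@[.983,.184]; v=D@[-.184,.983]
    k=((abs(u)<.05)&(abs(v)<.046)&(P[...,2]>.016)&(P[...,2]<.06)); print('nuts',k.sum(),P[...,2][k].max())
    c0=np.linalg.norm(P[...,:2]-[.505,-.046],axis=-1)<.022; print('inside cup z',np.percentile(P[...,2][c0],[5,50,95]).round(3))
    hsv=cv2.cvtColor(im,cv2.COLOR_BGR2GRAY).astype(float); g=np.where(k,hsv,0); 
    if n=='top': cv2.imwrite('well.png',im[190:260,330:400])
E
```

```text
42.875 [0.29579444 0.26128117 0.23554087] [-9.76693062e-02  9.95218894e-01  1.52309813e-04 -1.92402436e-04] [-0.39694689 -0.63546633  0.97598606] 0.02633183686083583 0.0
0.0 38 [0.229 0.244 0.257]
[(90, array([ 0.626, -0.456,  0.04 ])), (263, array([0.593, 0.005, 0.042])), (75, array([0.607, 0.412, 0.031])), (768, array([ 0.494, -0.158,  0.056])), (630, array([0.481, 0.253, 0.041])), (365, array([ 0.486, -0.47 ,  0.046])), (164, array([0.428, 0.001, 0.033])), (90, array([ 0.415, -0.249,  0.044])), (26, array([ 0.396, -0.274,  0.057]))]
[(89, array([ 0.627, -0.456,  0.041])), (264, array([0.592, 0.005, 0.042])), (77, array([0.607, 0.413, 0.03 ])), (352, array([ 0.538, -0.299,  0.035])), (462, array([ 0.481, -0.054,  0.044])), (131, array([ 0.484, -0.11 ,  0.046])), (24, array([ 0.53 , -0.239,  0.027])), (361, array([ 0.486, -0.47 ,  0.046])), (17, array([ 0.458, -0.154,  0.058])), (115, array([ 0.422, -0.252,  0.047])), (166, array([0.428, 0.001, 0.033]))]
side rim 208 [ 0.001 -0.003  0.061]
handle 199 [ 0.362 -0.082  0.043] [ 0.449 -0.051  0.061] 0.054847930078508265
nuts 287 0.05333704355118933
inside cup z [0.011 0.011 0.011]
top rim 128 [-0.003  0.01   0.06 ]
handle 129 [ 0.364 -0.079  0.043] [ 0.45  -0.052  0.063] 0.05389379258418668
nuts 181 0.053502997683406106
inside cup z [-0.002  0.003  0.008]
```

```bash
python3 -c "
from rig import robot
print(robot.job_done())"
```

```text
the job is handed in; nothing more can be done
None
```

I handed the job in at about 43 s: bolt drawn to its stop, lid open (about 104 of 105 mm), walnuts poured, scoop empty and upright beside the box, bystanders I re-checked unmoved, and no walnut found on the worktop. Two things are unconfirmed: I could not count all six walnuts in the well one by one, and the bolt moved only about 25 of its 30 mm before the stop, which I tested with a push of about 60 N.

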